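Gauge a blind dowel bore and fit the matching dowel

TASK

The gearbox cover on the bench lacks one of its two locating dowels: gauge the open dowel bore by lowering the held depth rod until it rests on the bottom, then choose from the rack the one dowel that will stand as high as its fitted twin when it bottoms, and press it fully home on the bottom of the bore. Push neither rod nor dowel harder than 40 N, and finish with the rod standing in its stand again, the two other dowels left in the rack and the things around undisturbed.

Things in the scene. Friction and masses are not known exactly. Their poses are not given: they have to be found in the camera images.
- cover: die-cast aluminium gearbox end cover, 128 x 176 mm, lying face up and bolted fast on a black rubber pad (150 x 200 mm); origin under its centre at bench height, z up, its machined face is 65 mm above the bench; x across the short side, y along the long side. Corner bosses 37 mm across: one has the open dowel bore, the diagonally opposite one the fitted dowel, the other two have only small tapped holes (black dots).
- bore (a point): centre of the mouth of the open dowel bore, level with the cover's face: blind round hole 15 mm across, straight down, its edge ringed by a brass lip. It is 24, 32 or 40 mm deep: gauge it. A spring-steel sleeve 6 to 12 mm below the mouth (three leaves, 12.4 mm between them) grips the dowel: it does not drop in, sliding it takes about 5 to 12 N until it bottoms. The rod passes freely.
- twin_top (a point): centre of the top of the fitted dowel (dark grey steel, 14 mm across), the twin of the missing one; it bottoms in its own hole and stands 16 mm proud of the face
- rod_handle (a point): middle of the handle of the depth rod, a loose upright gauge, about 120 g: brass handle 18 mm across and 50 mm high (two dark rings), below it a steel shaft 8 mm across and 60 mm long with a flat end. z is along the rod, away from the tip; at the start the handle's shoulder rests on the stand, the shaft hangs in the hole
- rod_tip (a point): end of the depth rod's shaft, 85 mm below the middle of the handle
- stand_hole (a point): mouth of the hole in the rod's stand, a red block 60 x 60 x 66 mm on a dark foot plate 90 x 100 x 4 mm, fixed; the hole is 11 mm across and 62 mm deep, its mouth is 66 mm above the bench
- rack: blue dowel rack, fixed, 190 (x) x 50 (y) x 24 mm high, origin under its centre; three round pockets 15.6 mm across and 10 mm deep (floor 14 mm above the bench) at x = -65, 0 and 65 mm of its own frame, one dowel standing in each, in any order
- dowel_40_mid (a point): middle (half-way up) of the loose dark grey steel dowel that is 40 mm long, 14 mm across, about 49 g, standing upright in the rack; its lower end has a 3.5 mm lead chamfer to 9 mm across; z along the dowel, upwards
- dowel_40_top (a point): centre of the upper end of the 40 mm dowel
- dowel_48_mid (a point): middle (half-way up) of the loose dark grey steel dowel that is 48 mm long, 14 mm across, about 59 g, standing upright in the rack; its lower end has a 3.5 mm lead chamfer to 9 mm across; z along the dowel, upwards
- dowel_48_top (a point): centre of the upper end of the 48 mm dowel
- dowel_56_mid (a point): middle (half-way up) of the loose dark grey steel dowel that is 56 mm long, 14 mm across, about 69 g, standing upright in the rack; its lower end has a 3.5 mm lead chamfer to 9 mm across; z along the dowel, upwards
- dowel_56_top (a point): centre of the upper end of the 56 mm dowel
- oil_bottle: bystander: grey oil bottle with a yellow label, 52 mm across, 150 mm high, loose, origin under its centre
- tumbler: bystander: open steel tumbler, 76 mm across, 130 mm high, loose, origin under its centre
- parts_box: bystander: cardboard parts box with a blue band, 70 x 110 x 50 mm, loose, origin under its centre

How it is judged:
By the outcome, as a careful person would: the job done as asked, in the order asked, and still so for the second after the job is handed in, with the robot touching nothing.
It also fails if it takes over 72 s, if anything falls off the work surface, if the arm or the gripper's body presses on something with over 40 N, if the wrist force passes 120 N, or if a joint passes its speed limit or range.

ROBOT

A 7-joint arm with a two-finger parallel gripper is mounted at the origin on the work surface. World frame = base frame: x ahead of the robot, y to its left, z up, the work surface at z = 0. Lengths are in m, angles in rad, forces in N, time in s.
With the tool pointing down it reaches from about 0.4 to 0.9 m from the base axis. Payload 5.6 kg.
Tool frame: the origin (TCP) lies midway between the tips of the shut fingers; the grasp point (between the pads) lies 19 mm behind it; z points along the fingers, y is the line along which they close (so a half turn about z gives the same grasp; the last joint's range is limited). The gripper opens to 92 mm and grips with 3 to 60 N. Pads are 20 mm wide; open, the fingers measure 128 mm over their backs; the gripper's body (75 mm by 189 mm) begins 69 mm behind the grasp point.
Start: joints at [-1.346, 0.468, -0.012, 1.603, 0.006, 1.071, -0.056], TCP at [0.172, 0.627, 0.215] pointing down, gripper open.
Joint ranges: [-2.53, 2.53], [-0.31, 2.02], [-1.57, 1.55], [0.28, 2.44], [-1.29, 4.43], [0.15, 1.84], [-2.92, 2.92]. Speed limits (rad/s): [2.57, 2.57, 3.14, 3.14, 3.14, 3.14, 3.14].

INTERFACE

Orientations are given as a rotation vector (axis times angle).
In Python, from cell import robot, vision gives the robot as it stands.
- The arm moves only by the shell command python3 -m crank 'ROWS' [OPENING] [FORCE]. ROWS is a JSON object of lists of equal length, an entry for each row: "translation": the shift along the tool's x, y, z in units of 30 mm (1.0 is 30 mm), a list of three; "yaw": the turn about the tool's z in degrees. A call has 1 to 10 rows; each row is the pose to reach, as a shift and turn from the pose commanded when the call began, along the tool's axes at that moment; what a row does not reach only later rows make up. A row lasts 1/10 s, in which the tool goes at most 50 mm and 8.59 degrees, less where a joint would pass 70% of its speed; a pose out of reach is approached as far as the arm can. A call with a gripper value outside its range is refused whole. OPENING is the opening, from 0 (shut) to 1 (fully open), set as the call begins (- or left out, the last holds). The fingers move at their own pace and stop on an object; FORCE is the grip in N (left out, the last holds). Time passes only in rows, so rows that repeat a pose let the fingers close. It gives the time, the measured TCP pose, the force, the opening and the grip force at its end, in the units of the state.
- robot.sense(): the state, without advancing time (a new reading comes with each control period).
- vision.read_camera(name): name is "scene" or "top"; returns (picture, depth): 384x512x3 uint8, blue, green, red; 384x512 float32, m along the optical axis (not along the pixel's ray), 0 where there is no reading.
- vision.camera_info(name): a dict with "intrinsics" (3x3 intrinsics, pixels), "k1" (the pictures are not rectified: a ray, as slopes to the right and down, at radius r is drawn at 1 + k1 r^2 times it, then the intrinsics apply), "cam_to_world" (4x4, takes a point from camera to world coordinates). Camera axes: x right, y up, looking along -z (the intrinsics and any distortion apply to the point x, -y, -z); pixel columns grow to the right and rows downward; lengths in m; the calibration is good to about 2 mm. A picture is of the moment at which its call begins. camera_info takes no time and is no camera call.
- robot.hand_in(): hands the job in; it is judged then, once.
The state is a dict: "t": time; "joint_positions": joint angles; "qd": joint speeds; "joint_efforts": joint torques, N m; "eef_pos": TCP position; "tool_rot": TCP orientation; "contact_force": force on the tool from outside, world axes, zero at the start; "ft_torque": the same for the moment, N m; "width": finger opening in m; "gripper_force": force on a finger pad.
Only numpy, scipy, OpenCV 4.12 (cv2) and the standard library are available. Lean on these libraries where they do the work, as an engineer would, in place of code of your own. Each camera call takes 0.05 s, during which the arm holds its last target. There are 200 camera calls.

## Working session

There is one attempt and no reset: what is moved stays moved. The work goes in short steps, Python scripts to look and compute and a shell command to move; the robot and the scene stay as the last step left them, time stands still between calls to the robot, and variables do not carry over. Pictures are saved under pics/ and viewed, at most 10 in all, crops included, and the job is handed in when it is done.

```bash
ls; mkdir -p pics; cat > h.py <<'E'
import numpy as np, cv2
from cell import robot, vision
def cam(n): 
    i=vision.camera_info(n); return np.array(i["intrinsics"],float),float(i["k1"]),np.array(i["cam_to_world"],float)
def ray(n,u,v):
    K,k1,T=cam(n); x,y=(u-K[0,2])/K[0,0],(v-K[1,2])/K[1,1]
    rd=np.hypot(x,y); r=rd
    for _ in range(20): r=rd/(1+k1*r*r)
    s=r/rd if rd>0 else 1
    return T[:3,3],T[:3,:3]@np.array([x*s,-y*s,-1.])
def onz(n,u,v,z):
    o,d=ray(n,u,v); return o+d*(z-o[2])/d[2]
def proj(n,p):
    K,k1,T=cam(n); q=T[:3,:3].T@(np.array(p)-T[:3,3]); x,y=q[0]/-q[2],-q[1]/-q[2]
    f=1+k1*(x*x+y*y); return np.array([K[0,0]*x*f+K[0,2],K[1,1]*y*f+K[1,2]])
def tri(pa,pb):
    (o1,d1),(o2,d2)=ray("top",*pa),ray("scene",*pb)
    s=np.linalg.lstsq(np.c_[d1,-d2],o2-o1,rcond=None)[0]
    a,b=o1+s[0]*d1,o2+s[1]*d2; return (a+b)/2,np.linalg.norm(a-b)
E
python3 - <<'E'
from h import *
for n in("top","scene"):
    p,d=vision.read_camera(n); cv2.imwrite(f"pics/{n}0.png",cv2.resize(p,None,fx=1.5,fy=1.5,interpolation=cv2.INTER_CUBIC)); cv2.imwrite(f"raw_{n}.png",p); np.save(f"d_{n}.npy",d)
    K,k,T=cam(n); print(n,K,k,T.round(3))
s=robot.sense(); print({k:np.round(v,3) for k,v in s.items()})
E
```

```text
pics
top [[473.34312742   0.         260.59553837]
 [  0.         473.34312742 198.81031089]
 [  0.           0.           1.        ]] -0.18869018377827362 [[-0.03   0.999 -0.033  0.538]
 [-0.999 -0.03  -0.014 -0.009]
 [-0.015  0.033  0.999  1.355]
 [ 0.     0.     0.     1.   ]]
scene [[374.49478919   0.         257.87082189]
 [  0.         374.49478919 181.50719424]
 [  0.           0.           1.        ]] -0.05138759373511572 [[ 0.803 -0.456  0.384  0.918]
 [ 0.596  0.612 -0.52  -0.431]
 [ 0.003  0.646  0.763  0.721]
 [ 0.     0.     0.     1.   ]]
{'t': np.float64(0.1), 'joint_positions': array([-1.346,  0.468, -0.012,  1.603,  0.006,  1.071, -0.056]), 'qd': array([-0.001, -0.003, -0.001, -0.002, -0.001,  0.   , -0.   ]), 'joint_efforts': array([ 1.0000e-03, -5.2164e+01, -1.3000e-02, -2.4437e+01, -5.7000e-02,
        1.4000e-02,  0.0000e+00]), 'eef_pos': array([0.172, 0.626, 0.214]), 'tool_rot': array([-4.190e-01, -3.113e+00,  2.000e-03]), 'contact_force': array([-0.053, -0.225, -0.481]), 'ft_torque': array([ 0.02 ,  0.066, -0.038]), 'gripper_force': np.float64(0.0), 'width': np.float64(0.092)}
```

View pics/top0.png

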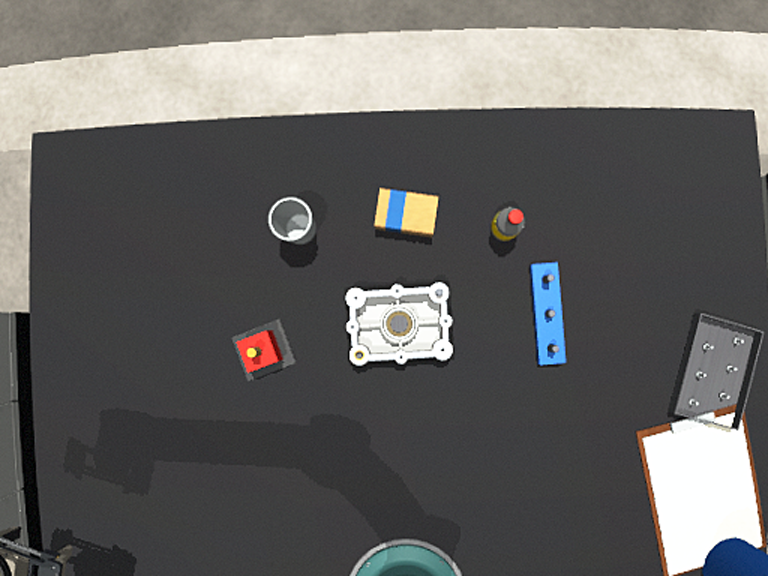

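View pics/scene0.png

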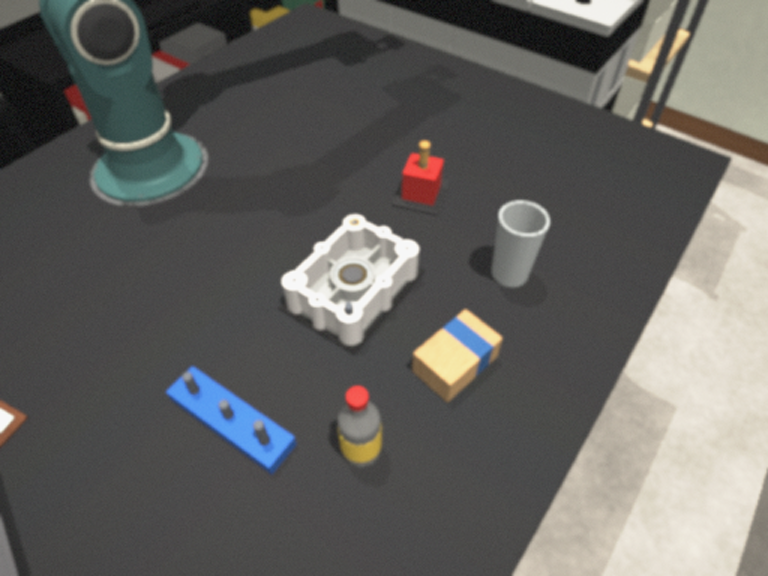

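The top view shows the rod at (252,352), the open bore at (360,355), the twin at (440,293), and three dowels at (549,278), (551,314) and (553,349), in 1.5x pixels. The scene view agrees. Next I'll refine these with masks.

```bash
python3 - <<'E'
from h import *
t=cv2.imread("raw_top.png"); s=cv2.imread("raw_scene.png"); dt=np.load("d_top.npy")
def crop(im,u,v,r,k): return cv2.resize(im[int(v-r):int(v+r),int(u-r):int(u+r)],(k,k),interpolation=cv2.INTER_NEAREST)
A=[crop(t,u/1.5,v/1.5,r,260) for u,v,r in((252,352,20),(360,355,14),(440,293,14),(550,314,36))]
B=[crop(s,u/1.5,v/1.5,r,260) for u,v,r in((424,155,20),(355,222,14),(348,310,14),(228,412,40))]
cv2.imwrite("pics/c1.png",cv2.resize(np.vstack([np.hstack(A[1:]),np.hstack(B[1:])]),(780,520)))
hsv=cv2.cvtColor(t,cv2.COLOR_BGR2HSV); 
def blobs(m,name,box,z=None,cam="top",mn=4):
    M=np.zeros_like(m);u0,v0,u1,v1=[int(b/1.5) for b in box];M[v0:v1,u0:u1]=m[v0:v1,u0:u1]
    n,_,st,c=cv2.connectedComponentsWithStats(M)
    for i in range(1,n):
        if st[i,4]>=mn: print(name,cam,st[i],c[i].round(2),onz(cam,*c[i],z).round(4) if z else"")
y=cv2.inRange(hsv,(15,90,90),(40,255,255)); blobs(y,"rod",(225,320,300,380),.116); 
b=cv2.inRange(hsv,(8,50,40),(40,255,255)); blobs(b,"bore",(340,335,380,375),.065)
r=cv2.inRange(hsv,(0,120,90),(8,255,255)); blobs(r,"stand",(225,320,300,380),.066)
bl=cv2.inRange(hsv,(95,120,60),(125,255,255))
cs=max(cv2.findContours(bl,0,2)[0],key=lambda c:cv2.contourArea(c) if 330<c[:,0,0].mean()<390 else 0); R=cv2.minAreaRect(cs); print(R)
bp=[onz("top",*p,.024)[:2] for p in cv2.boxPoints(R)]; print("rack",np.round(bp,4),np.mean(bp,0))
for v in (278,314,349):
    w=dt[int(v/1.5)-8:int(v/1.5)+8,355:380]; print((cam("top")[2][2,3]-w)[3:13:1,5:18].round(3).tolist()[4:8])
E
```

```text
rod top [165 232   8   6  36] [167.78 234.39] [0.4921 0.2567 0.116 ]
bore top [236 233   7   7  22] [238.73 236.09] [0.4805 0.0719 0.065 ]
stand top [157 220  32  29 499] [172.72 233.38] [0.4927 0.2535 0.066 ]
((364.720703125, 208.64828491210938), (68.346435546875, 19.43264389038086), 85.2363510131836)
rack [[ 0.6401 -0.2515]
 [ 0.6432 -0.3075]
 [ 0.4495 -0.3169]
 [ 0.4471 -0.2611]] [ 0.54498694 -0.2842675 ]
[[0.029, 0.019, 0.037, 0.052, 0.068, 0.074, 0.073, 0.068, 0.075, 0.07, 0.024, 0.031, 0.022], [0.026, 0.026, 0.046, 0.05, 0.071, 0.069, 0.071, 0.072, 0.08, 0.071, 0.028, 0.029, 0.024], [0.025, 0.022, 0.036, 0.054, 0.06, 0.072, 0.074, 0.074, 0.073, 0.027, 0.028, 0.025, 0.027], [0.033, 0.025, 0.035, 0.041, 0.05, 0.058, 0.065, 0.068, 0.031, 0.029, 0.025, 0.026, 0.028]]
[[0.027, 0.035, 0.033, 0.028, 0.043, 0.059, 0.059, 0.057, 0.057, 0.056, 0.057, 0.029, 0.03], [0.027, 0.032, 0.028, 0.034, 0.042, 0.053, 0.057, 0.056, 0.06, 0.058, 0.031, 0.03, 0.029], [0.025, 0.031, 0.031, 0.023, 0.037, 0.049, 0.059, 0.058, 0.063, 0.058, 0.028, 0.032, 0.025], [0.031, 0.027, 0.026, 0.033, 0.026, 0.023, 0.021, 0.031, 0.03, 0.029, 0.027, 0.033, 0.032]]
[[0.035, 0.031, 0.034, 0.032, 0.027, 0.036, 0.042, 0.062, 0.067, 0.067, 0.067, 0.071, 0.069], [0.03, 0.03, 0.028, 0.032, 0.031, 0.032, 0.047, 0.059, 0.07, 0.066, 0.07, 0.068, 0.07], [0.03, 0.032, 0.03, 0.033, 0.033, 0.024, 0.041, 0.061, 0.071, 0.073, 0.067, 0.068, 0.069], [0.031, 0.032, 0.037, 0.033, 0.031, 0.028, 0.02, 0.044, 0.059, 0.073, 0.073, 0.07, 0.032]]
```

View pics/c1.png

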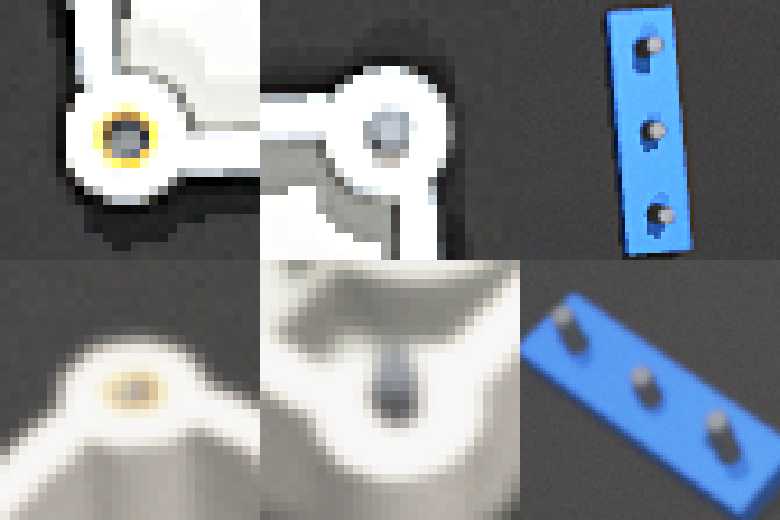

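```bash
python3 - <<'E'
from h import *
t=cv2.imread("raw_top.png"); s=cv2.imread("raw_scene.png"); dt=np.load("d_top.npy");ds=np.load("d_scene.npy")
def cen(im,box,lo,hi,tag,zs,n,k=4):
    u0,v0,u1,v1=[int(b/1.5) for b in box]
    c=cv2.resize(im[v0:v1,u0:u1],None,fx=k,fy=k,interpolation=cv2.INTER_CUBIC)
    m=cv2.inRange(cv2.cvtColor(c,cv2.COLOR_BGR2HSV),lo,hi)
    nn,_,st,ce=cv2.connectedComponentsWithStats(m); i=1+np.argmax(st[1:,4])
    cs=max(cv2.findContours(m,0,1)[0],key=cv2.contourArea); (x,y),r=cv2.minEnclosingCircle(cs); h=cv2.boundingRect(cs)
    f=lambda x,y:np.array([u0+(x+.5)/k-.5,v0+(y+.5)/k-.5])
    C=f(*ce[i]);D=f(h[0]+(h[2]-1)/2,h[1]+(h[3]-1)/2)
    print(tag,n,"cent",C.round(2),"box",D.round(2),h[2]/k,h[3]/k,"area",st[i,4]/k/k,[onz(n,*C,z)[:2].round(4) for z in zs],[onz(n,*D,z)[:2].round(4) for z in zs]); return C,D
Y=((12,80,60),(40,255,255)); 
cen(t,(225,320,300,380),*Y,"rodtop",[.116],"top")
cen(s,(410,138,440,172),*Y,"rod",[.091],"scene")
cen(t,(340,335,380,375),(8,60,40),(40,255,255),"bore",[.065],"top")
cen(s,(335,205,375,240),(5,25,40),(40,255,255),"bore",[.065],"scene")
cen(t,(425,278,455,308),(0,0,60),(179,255,190),"twin",[.081],"top")
K,k1,T=cam("top")
for v,box in((278,(542,268,560,288)),(314,(542,304,562,324)),(349,(542,339,562,360))):
    C,_=cen(t,box,(0,0,95),(179,75,255),"dow",[.054,.062,.07],"top")
    for n,d in(("top",dt),):
        uu,vv=int(round(C[0])),int(round(C[1])); z=[]
        for a in(-1,0,1):
            for b in(-1,0,1):
                o,r=ray(n,uu+a,vv+b); z.append((o+r*d[vv+b,uu+a])[2])
        print("z",np.median(z),"proj scene",[ (proj("scene",[*onz(n,*C,q)[:2],q])*1.5).round(1) for q in(.054,.062,.07)])
for u,v in((540,330),(540,295),(350,300)):
    z=[]
    for a in range(-1,2):
        for b in range(-1,2):
            uu,vv=int(u/1.5)+a,int(v/1.5)+b; o,r=ray("top",uu,vv); z.append((o+r*dt[vv,uu])[2])
    print("ref z",np.median(z))
# dowel tops seen in scene, depth
for u,v in((189,377),(224,404),(259,427)):
    z=[]
    for a in range(-2,3):
        for b in range(-2,5):
            uu,vv=int(u/1.5)+a,int(v/1.5)+b; o,r=ray("scene",uu,vv); z.append((o+r*ds[vv,uu]))
    print("scene top z",np.sort([q[2] for q in z])[-6:].round(4))
E
```

```text
rodtop top cent [168.36 234.44] box [168.75 234.5 ] 9.5 7.0 area 48.75 [array([0.4919, 0.2551])] [array([0.4917, 0.2541])]
rod scene cent [282.48 100.67] box [282.75 102.  ] 9.0 19.0 area 114.625 [array([0.483 , 0.2691])] [array([0.4869, 0.2647])]
bore top cent [238.95 236.26] box [239.   236.38] 7.0 6.75 area 24.25 [array([0.48  , 0.0713])] [array([0.4797, 0.0712])]
bore scene cent [235.95 147.61] box [235.88 147.62] 7.25 5.25 area 29.625 [array([0.4779, 0.0726])] [array([0.4778, 0.0724])]
twin top cent [287.15 200.9 ] box [288.12 199.88] 11.25 9.25 area 49.5625 [array([ 0.572 , -0.0623])] [array([ 0.5747, -0.065 ])]
dow top cent [366.62 184.87] box [366.75 185.  ] 4.5 4.5 area 15.625 [array([ 0.6104, -0.2855]), array([ 0.61  , -0.2838]), array([ 0.6095, -0.2821])] [array([ 0.61  , -0.2859]), array([ 0.6096, -0.2842]), array([ 0.6092, -0.2825])]
z 0.07070715452155096 proj scene [array([258.6, 432.7]), array([258.2, 428.8]), array([257.8, 424.8])]
dow top cent [367.36 208.6 ] box [367.38 208.75] 4.25 4.5 area 15.5 [array([ 0.5446, -0.2851]), array([ 0.5446, -0.2834]), array([ 0.5446, -0.2817])] [array([ 0.5442, -0.2852]), array([ 0.5442, -0.2835]), array([ 0.5441, -0.2818])]
z 0.053436563745866694 proj scene [array([222.9, 403.9]), array([222.4, 400.1]), array([222. , 396.2])]
dow top cent [369.82 232.06] box [369.75 232.  ] 4.5 4.5 area 15.25 [array([ 0.4795, -0.2899]), array([ 0.4799, -0.2882]), array([ 0.4803, -0.2864])] [array([ 0.4797, -0.2897]), array([ 0.4801, -0.288 ]), array([ 0.4804, -0.2862])]
z 0.06078143407006409 proj scene [array([187.1, 380. ]), array([186.6, 376.2]), array([186.2, 372.4])]
ref z 0.02505799120581531
ref z 0.026334915298071637
ref z 0.0649482660780365
scene top z [0.0628 0.0628 0.0634 0.0635 0.0635 0.0639]
scene top z [0.0552 0.0553 0.0554 0.0555 0.056  0.057 ]
scene top z [0.0712 0.0712 0.0714 0.0714 0.0715 0.0716]
```

```bash
cat >> h.py <<'E'
from scipy.spatial.transform import Rotation as Ro
def go(x,y,z,deg=None):
    "rows' shift in units of 30 mm to TCP target; deg = wanted direction of tool y, from world +y"
    s=robot.sense(); R=Ro.from_rotvec(s["tool_rot"]).as_matrix()
    d=R.T@(np.array([x,y,z])-s["eef_pos"])/.03
    yd=None
    if deg is not None:
        w=np.array([-np.sin(np.radians(deg)),np.cos(np.radians(deg)),0]); q=R.T@w; yd=np.degrees(np.arctan2(-q[0],q[1]))
    print("t",round(float(s["t"]),2),"pos",np.round(s["eef_pos"],4),"F",np.round(s["contact_force"],1),"w",round(float(s["width"]),4),"grip",round(float(s["gripper_force"]),1),"-> shift",d.round(3),"yaw",yd)
E
python3 -c "
from h import *
go(.492,.2565,.160,0)"
```

```text
t 0.1 pos [0.1719 0.6263 0.2138] F [-0.1 -0.2 -0.5] w 0.0918 grip 0.0 -> shift [-13.551  -9.063   1.808] yaw -15.343093571158505
```

```bash
python3 -m crank '{"translation":[[-1.4,-0.9,0.2],[-2.8,-1.8,0.4],[-4.2,-2.7,0.6],[-5.6,-3.7,0.8],[-7,-4.7,1],[-8.4,-5.6,1.2],[-9.8,-6.5,1.3],[-11,-7.4,1.5],[-12.3,-8.2,1.7],[-13.4,-8.95,1.8]],"yaw":[-2,-4,-6,-8,-10,-12,-14,-15.3,-15.3,-15.3]}' 0.6 20
python3 -m crank '{"translation":[[0,0,0],[0,0,0],[0,0,0]],"yaw":[0,0,0]}'
python3 -c "
from h import *
go(.492,.2565,.160,0);go(.492,.2565,.076,0)"
```

```text
t: 1.1
eef_pos: [0.4898, 0.2589, 0.16]
tool_rot: [-0.004, -3.141, 0.001]
contact_force: [-0.1, 0.4, 0.7]
width: 0.0552
gripper_force: 0.0
t: 1.4
eef_pos: [0.4876, 0.2628, 0.1604]
tool_rot: [0.002, -3.141, -0.001]
contact_force: [0.7, 0.2, 0.1]
width: 0.0554
gripper_force: 0.0
t 1.4 pos [0.4876 0.2628 0.1604] F [0.7 0.2 0.1] w 0.0554 grip 0.0 -> shift [-0.147 -0.212  0.014] yaw 0.07045991165462075
t 1.4 pos [0.4876 0.2628 0.1604] F [0.7 0.2 0.1] w 0.0554 grip 0.0 -> shift [-0.149 -0.213  2.814] yaw 0.07045991165462075
```

```bash
python3 -m crank '{"translation":[[-0.15,-0.21,0],[-0.15,-0.21,0],[-0.15,-0.21,0.6],[-0.15,-0.21,1.2],[-0.15,-0.21,1.8],[-0.15,-0.21,2.4],[-0.15,-0.21,2.8],[-0.15,-0.21,2.8],[-0.15,-0.21,2.8]],"yaw":[0,0,0,0,0,0,0,0,0]}'
python3 - <<'E'
from h import *
go(.492,.2565,.076,0)
p,d=vision.read_camera("scene"); cv2.imwrite("pics/s1.png",cv2.resize(p[40:180,200:360],(800,700))[:600])
E
```

```text
t: 2.3
eef_pos: [0.4932, 0.2555, 0.0769]
tool_rot: [0.001, 3.141, 0.0]
contact_force: [-0.4, -0.2, 0.3]
width: 0.0553
gripper_force: 0.0
t 2.3 pos [0.4932 0.2555 0.0769] F [-0.4 -0.2  0.3] w 0.0553 grip 0.0 -> shift [0.041 0.033 0.029] yaw -0.027658298905780518
```

View pics/s1.png

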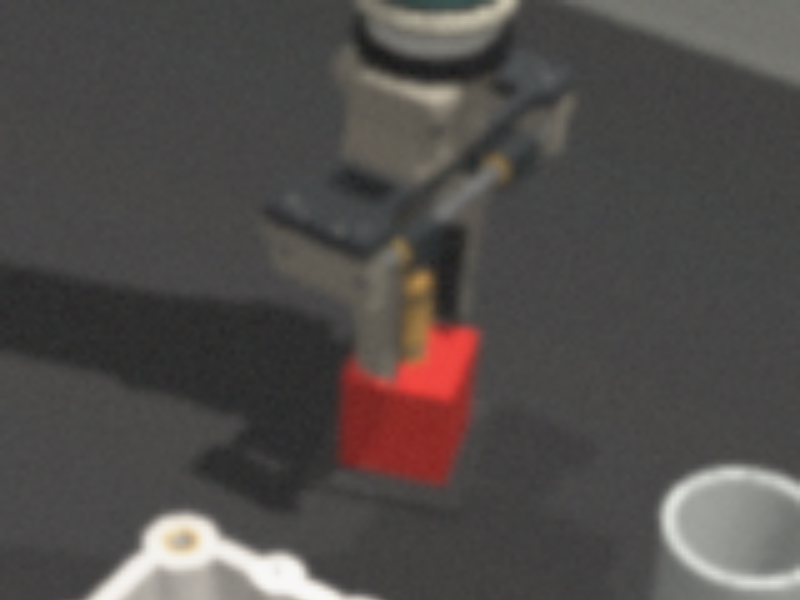

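The scene view shows the brass handle at about (418,320) standing between the open fingers above the red stand. I'll close and lift.

```bash
python3 -m crank '{"translation":[[0,0,0],[0,0,0],[0,0,0],[0,0,0],[0,0,0],[0,0,0]],"yaw":[0,0,0,0,0,0]}' 0 30
python3 -m crank '{"translation":[[0,0,0],[0,0,0],[0,0,0]],"yaw":[0,0,0]}'
python3 -c "
from h import *
S=[]
for i in range(4): go(.492,.2565,.076,0);vision.read_camera('top')"
```

```text
t: 2.95
eef_pos: [0.4934, 0.2568, 0.0769]
tool_rot: [0.0, 3.14, 0.003]
contact_force: [0.9, 3.4, 1.0]
width: 0.0169
gripper_force: 29.9
t: 3.25
eef_pos: [0.4933, 0.2567, 0.0769]
tool_rot: [0.0, 3.141, 0.003]
contact_force: [0.0, 5.3, 1.5]
width: 0.0169
gripper_force: 29.9
t 3.25 pos [0.4933 0.2567 0.0769] F [0.  5.3 1.5] w 0.0169 grip 29.9 -> shift [ 0.045 -0.006  0.031] yaw -0.007159820895499334
t 3.3 pos [0.4934 0.2567 0.077 ] F [-1.1  5.2  1. ] w 0.0165 grip 29.9 -> shift [ 0.045 -0.006  0.032] yaw -0.006686319251558734
t 3.35 pos [0.4934 0.2567 0.0769] F [-0.2  5.6 -0.1] w 0.0166 grip 29.9 -> shift [ 0.045 -0.007  0.031] yaw -0.008099771073902388
t 3.4 pos [0.4933 0.2566 0.0769] F [0.1 4.7 1. ] w 0.0166 grip 29.9 -> shift [ 0.045 -0.005  0.031] yaw -0.007134251234958435
```

```bash
python3 -m crank '{"translation":[[0,0.05,0],[0,0.05,0],[0,0.08,0],[0,0.08,0],[0,0.08,0]],"yaw":[0,0,0,0,0]}'
python3 -c "
from h import *
go(.479,.0715,.2,0)"
```

```text
t: 3.95
eef_pos: [0.4934, 0.2569, 0.0769]
tool_rot: [0.002, 3.141, -0.001]
contact_force: [1.2, 0.2, 5.0]
width: 0.0165
gripper_force: 29.9
t 3.95 pos [0.4934 0.2569 0.0769] F [1.2 0.2 5. ] w 0.0165 grip 29.9 -> shift [ 0.471 -6.184 -4.1  ] yaw -0.07896012503327735
```

```bash
python3 -m crank '{"translation":[[0,0.08,-0.4],[0,0.08,-0.8],[0,0.08,-1.2],[0,0.08,-1.6],[0,0.08,-2],[0,0.08,-2.4],[0,0.08,-2.8],[0,0.08,-3.2],[0,0.08,-3.2],[0,0.08,-3.2]],"yaw":[0,0,0,0,0,0,0,0,0,0]}'
python3 - <<'E'
from h import *
go(.479,.0715,.172,0)
p,d=vision.read_camera("scene"); cv2.imwrite("raw_lift.png",p); cv2.imwrite("pics/s2.png",cv2.resize(p[20:150,220:350],(600,600),interpolation=cv2.INTER_CUBIC))
print([proj("scene",[.4933,.2575,z]).round(1) for z in(.172,.102)])
E
```

```text
t: 4.95
eef_pos: [0.4931, 0.26, 0.1727]
tool_rot: [0.001, 3.141, 0.0]
contact_force: [0.2, -0.1, -0.8]
width: 0.0167
gripper_force: 29.9
t 4.95 pos [0.4931 0.26   0.1727] F [ 0.2 -0.1 -0.8] w 0.0167 grip 29.9 -> shift [ 0.465 -6.284  0.024] yaw -0.04525777529697936
[array([284.9,  78.5]), array([283.4, 100.9])]
```

View pics/s2.png

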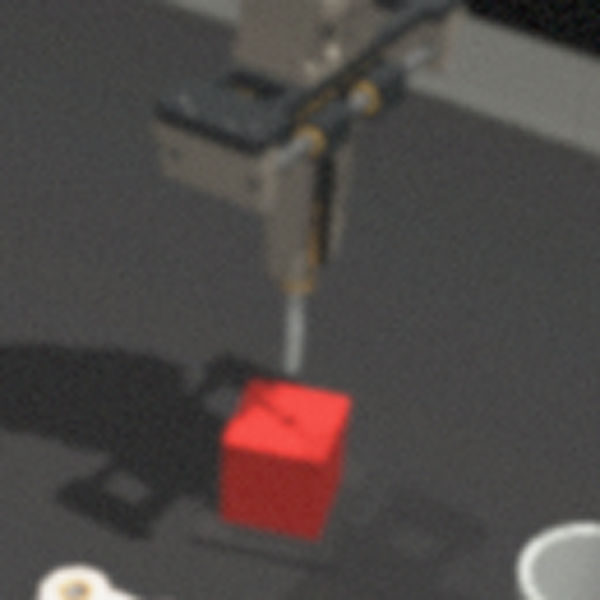

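The lifted rod hangs upright with its tip at raw pixel (283.5,100.6), as predicted. Next I'll move it over the bore.

```bash
python3 -m crank '{"translation":[[0.1,-1,0],[0.2,-2,0],[0.3,-3,0],[0.44,-4,0],[0.44,-5,0],[0.44,-5.8,0],[0.44,-6.25,0],[0.44,-6.25,0],[0.44,-6.25,0],[0.44,-6.25,0]],"yaw":[0,0,0,0,0,0,0,0,0,0]}'
python3 -m crank '{"translation":[[0,0,0],[0,0,0],[0,0,0],[0,0,0]],"yaw":[0,0,0,0]}'
python3 - <<'E'
from h import *
go(.480,.0715,.172,0)
p,d=vision.read_camera("scene"); q,_=vision.read_camera("top"); cv2.imwrite("raw_b.png",p);cv2.imwrite("raw_bt.png",q)
a=cv2.resize(p[70:170,185:285],(600,600),interpolation=cv2.INTER_CUBIC)
b=cv2.resize(q[220:250,155:185],(200,200),interpolation=cv2.INTER_NEAREST); a[400:,400:]=b
cv2.imwrite("pics/s3.png",a)
print([proj("scene",[.479,.0715,z]).round(1) for z in(.172,.102,.065)])
E
```

```text
t: 6.0
eef_pos: [0.4797, 0.0741, 0.1724]
tool_rot: [0.002, -3.141, -0.001]
contact_force: [-0.8, 1.2, -1.0]
width: 0.017
gripper_force: 29.9
t: 6.4
eef_pos: [0.4798, 0.0727, 0.1726]
tool_rot: [0.001, 3.142, -0.0]
contact_force: [-0.1, 0.2, -1.8]
width: 0.0168
gripper_force: 29.9
t 6.4 pos [0.4798 0.0727 0.1726] F [-0.1  0.2 -1.8] w 0.0168 grip 29.9 -> shift [-0.008 -0.041  0.019] yaw -0.022339946835377815
[array([234.1, 114.4]), array([235.4, 137.1]), array([236., 148.])]
```

View pics/s3.png

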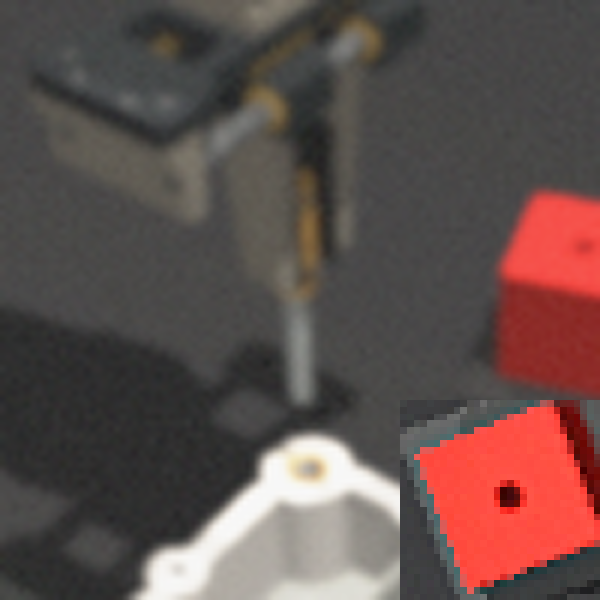

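The tip hangs at (302,400) in the crop, right above the bore at (310,465). The stand's hole is the dark spot at (510,495). I'll descend in steps.

```bash
python3 - <<'E'
from h import *
q=cv2.imread("raw_bt.png"); g=cv2.resize(q[228:240,165:178],None,fx=8,fy=8,interpolation=cv2.INTER_CUBIC)
m=255-cv2.inRange(g[:,:,2],170,255); n,_,st,c=cv2.connectedComponentsWithStats(m)
for i in range(1,n): C=(165+(c[i][0]+.5)/8-.5,228+(c[i][1]+.5)/8-.5); print(st[i,4]/64,C,onz("top",*C,.066).round(4))
E
python3 -m crank '{"translation":[[0,-0.04,0],[0,-0.04,0],[0,-0.04,0.3],[0,-0.04,0.6],[0,-0.04,0.9],[0,-0.04,1.2],[0,-0.04,1.4],[0,-0.04,1.5],[0,-0.04,1.5],[0,-0.04,1.5]],"yaw":[0,0,0,0,0,0,0,0,0,0]}'
```

```text
9.640625 (np.float64(170.90528768233386), np.float64(233.88016612641815)) [0.4914 0.2586 0.066 ]
t: 7.5
eef_pos: [0.48, 0.0713, 0.1277]
tool_rot: [0.001, 3.141, 0.0]
contact_force: [-0.1, 0.1, -1.0]
width: 0.0167
gripper_force: 29.9
```

```bash
python3 -m crank '{"translation":[[0,0,0.07],[0,0,0.14],[0,0,0.21],[0,0,0.28],[0,0,0.35],[0,0,0.42],[0,0,0.48],[0,0,0.54],[0,0,0.6],[0,0,0.6]],"yaw":[0,0,0,0,0,0,0,0,0,0]}'
```

```text
t: 8.5
eef_pos: [0.4809, 0.0717, 0.1113]
tool_rot: [0.001, 3.14, 0.002]
contact_force: [-3.0, -0.1, 13.2]
width: 0.0165
gripper_force: 30.0
```

Bottom contact is at TCP z = 0.1113, so the tip is at about 0.041 and the bore is 24 mm deep. That calls for the 40 mm dowel, the middle one in the rack. I'll raise the rod and return it to the stand.

```bash
python3 -m crank '{"translation":[[0,0,-0.3],[0,0,-0.7],[0,0,-1.1],[0,0,-1.5],[0,0,-1.9],[0,0,-2.1],[0,0,-2.1],[0,0,-2.1]],"yaw":[0,0,0,0,0,0,0,0]}'
python3 -c "
from h import *
go(.4927,.2582,.173,0)"
```

```text
t: 9.3
eef_pos: [0.4796, 0.0713, 0.1725]
tool_rot: [-0.001, -3.141, -0.0]
contact_force: [-1.7, -0.8, -2.1]
width: 0.0168
gripper_force: 30.0
t 9.3 pos [0.4796 0.0713 0.1725] F [-1.7 -0.8 -2.1] w 0.0168 grip 30.0 -> shift [-0.433  6.23  -0.017] yaw -0.04495053118719835
```

```bash
python3 -m crank '{"translation":[[-0.1,1,0],[-0.2,2,0],[-0.3,3,0],[-0.43,4,0],[-0.43,5,0],[-0.43,5.8,0],[-0.43,6.23,0],[-0.43,6.23,0],[-0.43,6.23,0],[-0.43,6.23,0]],"yaw":[0,0,0,0,0,0,0,0,0,0]}'
python3 -m crank '{"translation":[[0,0,0],[0,0,0],[0,0,0],[0,0,0],[0,0,0]],"yaw":[0,0,0,0,0]}'
python3 - <<'E'
from h import *
go(.4927,.2582,.173,0)
p,d=vision.read_camera("scene"); cv2.imwrite("pics/s4.png",cv2.resize(p[40:140,235:335],(600,600),interpolation=cv2.INTER_CUBIC))
print([((proj("scene",[.4914,.2584,z])-[235,40])*6).round(1) for z in(.172,.102,.066)])
E
```

```text
t: 10.3
eef_pos: [0.493, 0.2564, 0.1724]
tool_rot: [-0.005, -3.141, 0.002]
contact_force: [0.6, -0.4, -1.4]
width: 0.0167
gripper_force: 30.0
t: 10.8
eef_pos: [0.4928, 0.2581, 0.1726]
tool_rot: [0.001, 3.142, 0.0]
contact_force: [0.4, 0.5, -1.2]
width: 0.0166
gripper_force: 30.0
t 10.8 pos [0.4928 0.2581 0.1726] F [ 0.4  0.5 -1.2] w 0.0166 grip 30.0 -> shift [ 0.005  0.002 -0.012] yaw -0.05318589697854249
[array([297. , 228.6]), array([288.3, 362.9]), array([284.1, 426.7])]
```

View pics/s4.png

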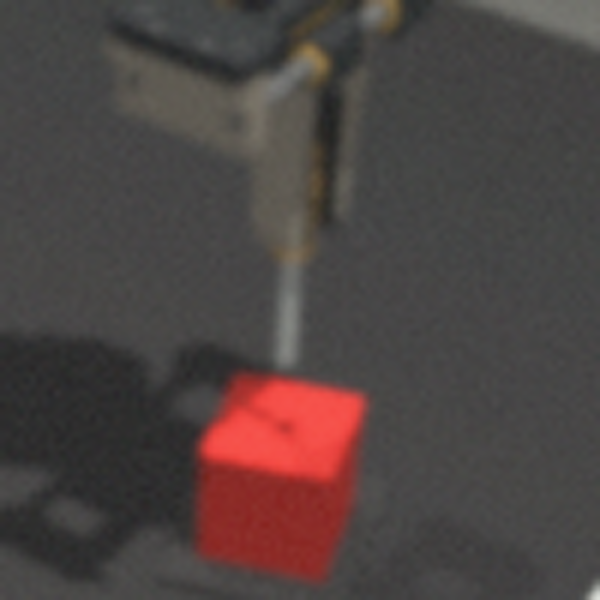

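The tip at (287,362) is in line with the hole at (286,428). I'll lower the rod.

```bash
python3 -m crank '{"translation":[[0,0,0.3],[0,0,0.6],[0,0,0.9],[0,0,1.2],[0,0,1.4],[0,0,1.6],[0,0,1.8],[0,0,1.8],[0,0,1.8]],"yaw":[0,0,0,0,0,0,0,0,0]}'
```

```text
t: 11.75
eef_pos: [0.4929, 0.2582, 0.1186]
tool_rot: [0.001, 3.142, -0.0]
contact_force: [-1.0, 0.3, -1.4]
width: 0.0163
gripper_force: 30.0
```

```bash
python3 -m crank '{"translation":[[0,0,0.2],[0,0,0.4],[0,0,0.6],[0,0,0.8],[0,0,1.0],[0,0,1.15],[0,0,1.25],[0,0,1.35],[0,0,1.37],[0,0,1.37]],"yaw":[0,0,0,0,0,0,0,0,0,0]}'
```

```text
t: 12.75
eef_pos: [0.4929, 0.2582, 0.0775]
tool_rot: [0.001, 3.142, 0.0]
contact_force: [0.4, -0.1, -2.3]
width: 0.0167
gripper_force: 30.0
```

```bash
python3 -m crank '{"translation":[[0,0,0.03],[0,0,0.05],[0,0,0.05],[0,0,0.05]],"yaw":[0,0,0,0]}'
python3 -m crank '{"translation":[[0,0,0],[0,0,0],[0,0,0],[0,0,0],[0,0,0]],"yaw":[0,0,0,0,0]}' 0.6
python3 -m crank '{"translation":[[0,0,-0.5],[0,0,-1],[0,0,-1.6],[0,0,-2.4],[0,0,-3.2],[0,0,-4],[0,0,-4],[0,0,-4]],"yaw":[0,0,0,0,0,0,0,0]}'
python3 -c "
from h import *
go(.5446,-.2850,.150,0)"
```

```text
t: 13.15
eef_pos: [0.4931, 0.2584, 0.0767]
tool_rot: [0.001, 3.141, 0.001]
contact_force: [-1.4, -0.8, 5.1]
width: 0.017
gripper_force: 30.0
t: 13.65
eef_pos: [0.4928, 0.2582, 0.0759]
tool_rot: [-0.001, -3.141, 0.0]
contact_force: [-0.1, 0.1, -0.1]
width: 0.0543
gripper_force: 0.0
t: 14.45
eef_pos: [0.4928, 0.2582, 0.1961]
tool_rot: [0.001, 3.141, 0.001]
contact_force: [-1.0, 0.2, -0.7]
width: 0.0549
gripper_force: 0.0
t 14.45 pos [0.4928 0.2582 0.1961] F [-1.   0.2 -0.7] w 0.0549 grip 0.0 -> shift [ -1.739 -18.107   1.53 ] yaw -0.04488132666582804
```

```bash
python3 -m crank '{"translation":[[-0.2,-1.5,0],[-0.4,-3,0],[-0.6,-4.6,0],[-0.8,-6.2,0],[-1,-7.8,0],[-1.1,-9.4,0],[-1.2,-11,0],[-1.4,-12.6,0],[-1.5,-14.2,0],[-1.6,-15.8,0]],"yaw":[0,0,0,0,0,0,0,0,0,0]}'
python3 -m crank '{"translation":[[-0.07,-1,0.3],[-0.14,-1.8,0.6],[-0.14,-2.3,0.9],[-0.14,-2.3,1.5],[-0.14,-2.3,1.53],[-0.14,-2.3,1.53],[-0.14,-2.3,1.53],[-0.14,-2.3,1.53]],"yaw":[0,0,0,0,0,0,0,0]}'
python3 - <<'E'
from h import *
go(.545,-.2855,.150,0);go(.545,-.2855,.041,0)
q,_=vision.read_camera("top"); cv2.imwrite("raw_t2.png",q)
g=q[228:240,160:178]; m=cv2.inRange(cv2.cvtColor(q,cv2.COLOR_BGR2HSV),(15,90,90),(40,255,255)); n,_,st,c=cv2.connectedComponentsWithStats(m[215:250,150:190]); print([(st[i,4],c[i]+[150,215]) for i in range(1,n)])
E
```

```text
t: 15.45
eef_pos: [0.5395, -0.2174, 0.1944]
tool_rot: [-0.001, -3.139, -0.001]
contact_force: [0.4, 1.2, 0.6]
width: 0.0551
gripper_force: 0.0
t: 16.25
eef_pos: [0.5452, -0.2844, 0.1509]
tool_rot: [-0.0, 3.14, -0.0]
contact_force: [-0.4, 0.2, 0.6]
width: 0.0553
gripper_force: 0.0
t 16.25 pos [ 0.5452 -0.2844  0.1509] F [-0.4  0.2  0.6] w 0.0553 grip 0.0 -> shift [ 0.008 -0.037  0.03 ] yaw 0.015578735258051023
t 16.25 pos [ 0.5452 -0.2844  0.1509] F [-0.4  0.2  0.6] w 0.0553 grip 0.0 -> shift [ 0.012 -0.037  3.663] yaw 0.015578735258051023
[(np.int32(39), array([167.94871795, 234.71794872]))]
```

```bash
python3 -m crank '{"translation":[[0.01,-0.04,0.6],[0.01,-0.04,1.2],[0.01,-0.04,1.8],[0.01,-0.04,2.4],[0.01,-0.04,3],[0.01,-0.04,3.4],[0.01,-0.04,3.66],[0.01,-0.04,3.66],[0.01,-0.04,3.66],[0.01,-0.04,3.66]],"yaw":[0,0,0,0,0,0,0,0,0,0]}'
python3 -m crank '{"translation":[[0,0,0],[0,0,0],[0,0,0],[0,0,0],[0,0,0],[0,0,0],[0,0,0]],"yaw":[0,0,0,0,0,0,0]}' 0 30
python3 - <<'E'
from h import *
go(.545,-.2855,.041,0)
p,d=vision.read_camera("scene"); cv2.imwrite("pics/s5.png",cv2.resize(p[200:320,90:210],(600,600),interpolation=cv2.INTER_CUBIC))
E
```

```text
t: 17.3
eef_pos: [0.5449, -0.2864, 0.0412]
tool_rot: [0.001, 3.14, -0.001]
contact_force: [0.3, -0.3, -0.3]
width: 0.0552
gripper_force: 0.0
t: 18.0
eef_pos: [0.5443, -0.2861, 0.0403]
tool_rot: [0.001, 3.142, 0.0]
contact_force: [-0.1, -0.1, -0.1]
width: 0.0124
gripper_force: 30.0
t 18.0 pos [ 0.5443 -0.2861  0.0403] F [-0.1 -0.1 -0.1] w 0.0124 grip 30.0 -> shift [-0.024  0.019 -0.024] yaw -0.04754984704334425
```

View pics/s5.png

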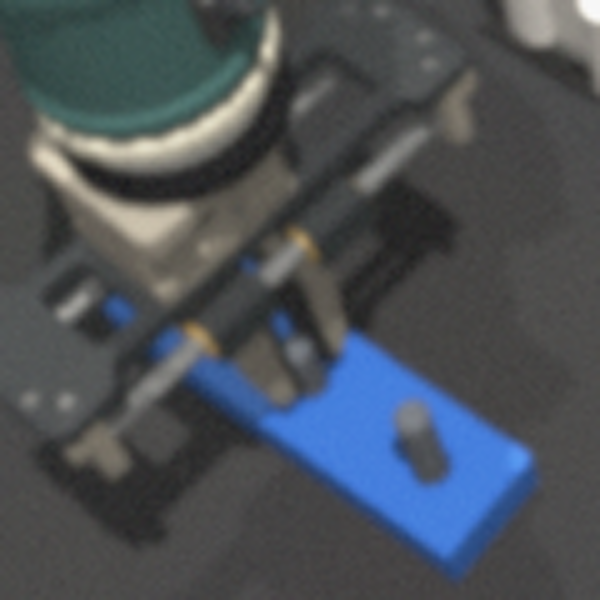

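The 40 mm dowel is gripped midway between the fingers at about (300,350), and the neighbour is untouched at (420,435). I'll lift and carry it.

```bash
python3 -m crank '{"translation":[[0,0,-0.2],[0,0,-0.6],[0,0,-1],[0,0,-1.5],[0,0,-2],[0,0,-2.5],[0,0,-3],[0,0,-3.5],[0,0,-3.5]],"yaw":[0,0,0,0,0,0,0,0,0]}' 0 50
python3 -c "
from h import *
go(.479,.0715,.145,0)"
```

```text
t: 18.95
eef_pos: [0.5457, -0.2868, 0.1481]
tool_rot: [0.001, 3.137, -0.003]
contact_force: [0.2, -0.7, -0.6]
width: 0.0123
gripper_force: 50.0
t 18.95 pos [ 0.5457 -0.2868  0.1481] F [ 0.2 -0.7 -0.6] w 0.0123 grip 50.0 -> shift [ 2.233 11.942  0.074] yaw -0.04852841322002318
```

```bash
python3 -m crank '{"translation":[[0.3,1.3,0],[0.6,2.7,0],[0.9,4.1,0],[1.2,5.5,0],[1.5,6.9,0],[1.7,8.3,0],[1.9,9.6,0],[2.1,10.8,0],[2.2,11.6,0],[2.22,11.94,0]],"yaw":[0,0,0,0,0,0,0,0,0,0]}'
python3 -m crank '{"translation":[[0,0,0],[0,0,0],[0,0,0],[0,0,0],[0,0,0],[0,0,0],[0,0,0]],"yaw":[0,0,0,0,0,0,0]}'
python3 - <<'E'
from h import *
go(.479,.0715,.11,0)
p,d=vision.read_camera("scene"); cv2.imwrite("pics/s6.png",cv2.resize(p[90:170,195:275],(640,600),interpolation=cv2.INTER_CUBIC))
s=robot.sense()["eef_pos"]; print([((proj("scene",[*s[:2],z])-[195,90])*[8,7.5]).round(1) for z in(s[2],s[2]-.0263,.065)])
E
```

```text
t: 19.95
eef_pos: [0.4771, 0.0748, 0.145]
tool_rot: [0.005, -3.141, -0.001]
contact_force: [-0.1, 0.5, -0.8]
width: 0.012
gripper_force: 50.0
t: 20.65
eef_pos: [0.478, 0.072, 0.1453]
tool_rot: [0.002, 3.142, -0.0]
contact_force: [0.2, -0.1, -0.6]
width: 0.0123
gripper_force: 50.0
t 20.65 pos [0.478  0.072  0.1453] F [ 0.2 -0.1 -0.6] w 0.0123 grip 50.0 -> shift [-0.033 -0.016  1.177] yaw -0.07215000954556006
[array([315.3, 248.1]), array([319.3, 311.4]), array([326.9, 433. ])]
```

View pics/s6.png

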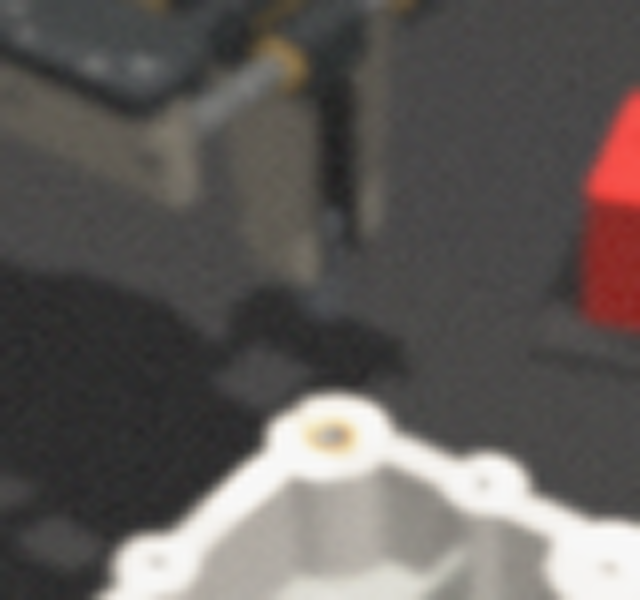

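The dowel end at about (322,295) hangs above the brass-ringed bore at (331,434), in line to about 1 mm. I'll descend gently.

```bash
python3 -m crank '{"translation":[[-0.03,-0.02,0.2],[-0.03,-0.02,0.6],[-0.03,-0.02,1.0],[-0.03,-0.02,1.4],[-0.03,-0.02,1.6],[-0.03,-0.02,1.7],[-0.03,-0.02,1.8],[-0.03,-0.02,1.87],[-0.03,-0.02,1.87]],"yaw":[0,0,0,0,0,0,0,0,0]}'
```

```text
t: 21.6
eef_pos: [0.4789, 0.0716, 0.0892]
tool_rot: [0.001, 3.141, 0.0]
contact_force: [0.0, 0.5, 0.0]
width: 0.0122
gripper_force: 50.0
```

```bash
python3 -m crank '{"translation":[[0,0,0.04],[0,0,0.08],[0,0,0.12],[0,0,0.16],[0,0,0.2],[0,0,0.2]],"yaw":[0,0,0,0,0,0]}'
python3 -m crank '{"translation":[[0,0,0.03],[0,0,0.06],[0,0,0.1],[0,0,0.1]],"yaw":[0,0,0,0]}'
```

```text
t: 22.2
eef_pos: [0.4788, 0.0716, 0.083]
tool_rot: [-0.001, -3.141, 0.0]
contact_force: [0.6, 0.1, -0.3]
width: 0.0123
gripper_force: 50.0
t: 22.6
eef_pos: [0.4789, 0.0715, 0.0801]
tool_rot: [0.001, 3.141, -0.0]
contact_force: [0.3, 0.1, -0.7]
width: 0.0119
gripper_force: 50.0
```

```bash
python3 -m crank '{"translation":[[0,0,0.04],[0,0,0.08],[0,0,0.12],[0,0,0.16],[0,0,0.16]],"yaw":[0,0,0,0,0]}'
python3 -m crank '{"translation":[[0,0,0.04],[0,0,0.08],[0,0,0.12],[0,0,0.16],[0,0,0.16]],"yaw":[0,0,0,0,0]}'
```

```text
t: 23.1
eef_pos: [0.4794, 0.0715, 0.0757]
tool_rot: [0.002, 3.14, 0.0]
contact_force: [1.1, -0.4, 1.6]
width: 0.0123
gripper_force: 50.0
t: 23.6
eef_pos: [0.4793, 0.0716, 0.0707]
tool_rot: [0.001, 3.141, 0.0]
contact_force: [1.5, -1.3, 2.4]
width: 0.0118
gripper_force: 50.0
```

```bash
python3 -m crank '{"translation":[[0,0,0.03],[0,0,0.06],[0,0,0.09],[0,0,0.09],[0,0,0.09]],"yaw":[0,0,0,0,0]}'
python3 -m crank '{"translation":[[0,0,0.03],[0,0,0.05],[0,0,0.05],[0,0,0.05]],"yaw":[0,0,0,0]}'
```

```text
t: 24.1
eef_pos: [0.4791, 0.0717, 0.0679]
tool_rot: [0.001, 3.141, 0.0]
contact_force: [1.0, -0.4, 1.7]
width: 0.0123
gripper_force: 50.0
t: 24.5
eef_pos: [0.4794, 0.0717, 0.067]
tool_rot: [0.001, 3.141, 0.001]
contact_force: [-0.5, -0.4, 8.3]
width: 0.0123
gripper_force: 50.0
```

Force is rising at the expected bottom height of 0.067. I'll release, then press on top with shut fingers to make sure it is home.

```bash
python3 -m crank '{"translation":[[0,0,0],[0,0,0],[0,0,0],[0,0,0]],"yaw":[0,0,0,0]}' 0.4
python3 -m crank '{"translation":[[0,0,-0.2],[0,0,-0.5],[0,0,-0.8],[0,0,-1],[0,0,-1]],"yaw":[0,0,0,0,0]}'
python3 -m crank '{"translation":[[0,0,0],[0,0,0],[0,0,0],[0,0,0],[0,0,0]],"yaw":[0,0,0,0,0]}' 0 20
python3 -c "
from h import *
go(.479,.0717,.081)"
```

```text
t: 24.9
eef_pos: [0.4784, 0.0716, 0.066]
tool_rot: [-0.001, -3.141, 0.0]
contact_force: [-0.1, -0.3, 0.1]
width: 0.037
gripper_force: 0.0
t: 25.4
eef_pos: [0.4797, 0.0718, 0.0977]
tool_rot: [0.001, 3.139, 0.001]
contact_force: [0.0, 0.4, 0.1]
width: 0.0366
gripper_force: 0.0
t: 25.9
eef_pos: [0.4788, 0.0716, 0.0962]
tool_rot: [-0.001, -3.141, 0.0]
contact_force: [0.1, -0.3, -1.0]
width: 0.0005
gripper_force: 0.0
t 25.9 pos [0.4788 0.0716 0.0962] F [ 0.1 -0.3 -1. ] w 0.0005 grip 0.0 -> shift [-0.008  0.004  0.507] yaw None
```

```bash
python3 -m crank '{"translation":[[0,0,0.1],[0,0,0.2],[0,0,0.3],[0,0,0.4],[0,0,0.45],[0,0,0.5],[0,0,0.53],[0,0,0.55],[0,0,0.55]],"yaw":[0,0,0,0,0,0,0,0,0]}'
```

```text
t: 26.8
eef_pos: [0.48, 0.0717, 0.0812]
tool_rot: [0.001, 3.14, 0.001]
contact_force: [-1.4, -0.8, 11.8]
width: 0.0005
gripper_force: 5.5
```

```bash
python3 -m crank '{"translation":[[0,0,0.02],[0,0,0.04],[0,0,0.06],[0,0,0.06],[0,0,0.06]],"yaw":[0,0,0,0,0]}'
```

```text
t: 27.3
eef_pos: [0.4804, 0.0718, 0.0809]
tool_rot: [0.002, 3.139, 0.002]
contact_force: [-5.9, -1.4, 24.2]
width: 0.0002
gripper_force: 12.8
```

The dowel is firm with its top at 0.081, so it is home. I'll retreat and check.

```bash
python3 -m crank '{"translation":[[0,0,-0.3],[0,0,-1],[0,0,-2],[0,0,-3],[0,0,-4],[0,0,-5],[0,0,-5]],"yaw":[0,0,0,0,0,0,0]}'
python3 -m crank '{"translation":[[1,0,0],[2,0,0],[3,1,0],[3,2,0],[3,3,0],[3,4,0],[3,5,0],[3,6,0],[3,7,0],[3,7,0]],"yaw":[0,0,0,0,0,0,0,0,0,0]}'
python3 - <<'E'
from h import *
s,ds=vision.read_camera("scene"); q,dt=vision.read_camera("top")
cv2.imwrite("pics/f1.png",np.hstack([cv2.resize(s[80:320,90:390],(400,320)),cv2.resize(q[110:270,150:390],(400,320),interpolation=cv2.INTER_CUBIC)]))
for nm,p in(("new",(.479,.0717,.081)),("twin",(.574,-.064,.081))):
    u,v=proj("top",p).round().astype(int); print(nm,np.median([(lambda o_r:(o_r[0]+o_r[1]*dt[v+b,u+a])[2])(ray("top",u+a,v+b)) for a in(-1,0,1) for b in(-1,0,1)]))
go(.479,.0717,.2)
E
```

```text
t: 28.0
eef_pos: [0.4813, 0.0721, 0.232]
tool_rot: [0.001, 3.134, 0.004]
contact_force: [-0.7, 0.9, 0.5]
width: -0.0001
gripper_force: 0.0
t: 29.0
eef_pos: [0.3878, 0.2853, 0.227]
tool_rot: [0.007, -3.14, -0.001]
contact_force: [0.1, 0.2, 0.0]
width: 0.0007
gripper_force: 0.0
new 0.0814857827185087
twin 0.04479475378802533
t 29.1 pos [0.3885 0.2814 0.227 ] F [ 0.  -0.2  0.7] w -0.0001 grip 0.0 -> shift [-3.017 -6.991  0.906] yaw None
```

View pics/f1.png

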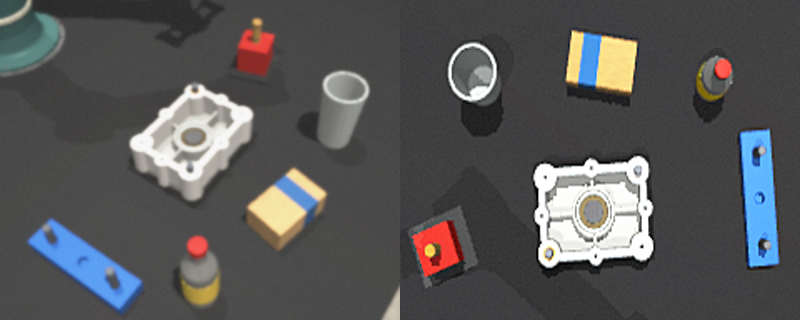

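The pictures show the new dowel in the bore at (195,90) left and (548,254) right. The rod is in its stand, two dowels are in the rack, and the bystanders have not moved. I'll hand it in.

```bash
python3 -m crank '{"translation":[[0,0,0],[0,0,0],[0,0,0],[0,0,0]],"yaw":[0,0,0,0]}'; python3 -c "
from cell import robot
print(robot.hand_in())"
```

```text
t: 29.5
eef_pos: [0.3892, 0.2812, 0.2282]
tool_rot: [0.003, 3.141, 0.0]
contact_force: [0.1, 0.2, 0.2]
width: 0.0004
gripper_force: 0.0
the job is handed in; nothing more can be done
None
```

Job handed in at 29.5 s: the bore gauged 24 mm deep, so I pressed the 40 mm dowel home; its top stands 16 mm above the face and the highest force I read was 24 N. The rod is back in its stand, the two other dowels are still in the rack and nothing else was disturbed; the hand-in gave no verdict.

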